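Sort the reducer sleeves, unlatch the training hitch and hold its tongue off the ball

TASK

Get the training hitch ready for its ball change. First sort the two loose steel sleeves on the upright shank of the replacement ball: the one that fits goes all the way down onto the shoulder and stays there, the one whose bore is too small goes into the empty steel tray. Then pull the hitch's spring latch out sideways, lift the tongue up off its ball until its mouth is clear above the top of the ball, and finish while still holding it up there (do not put it down or let go); leave the spanner, the screwdriver and the socket alone.

Things in the scene. Friction and masses are not known exactly. Their poses are not given: they have to be found in the camera images.
- wide_sleeve: loose plain steel sleeve standing on the bench, outside diameter 32 mm, height 30 mm, bore 22 mm (thinner wall, 5 mm): it fits the 19 mm shank. Origin: centre of its lower end, z up its axis. About 90 g
- narrow_sleeve: loose plain steel sleeve standing on the bench, outside diameter 32 mm, height 30 mm, bore only 14 mm (thicker wall, 9 mm): it does not go onto the shank. Origin: centre of its lower end, z up its axis. About 130 g. The two sleeves may have changed places
- shank_seat (a point): replacement hitch ball held fast, head down, in a black 64 x 64 mm block, with its round steel shank pointing straight up: this point is the centre of the shoulder (40 mm diameter, 65 mm above the bench) from which the shank rises 50 mm; shank diameter 19 mm, its top 6 mm tapering to 13 mm. A fitted sleeve rests its lower end on the shoulder
- tray: fixed open steel tray, outside 120 mm (its x) x 100 mm (its y) x 25 mm high, wall and floor 4 mm; origin at the centre of its underside on the bench
- tongue: grey 40 mm wide hitch tongue, hinged to a fixed plate (top 40 mm up) at one end, a dark 68 mm wide box coupler over the ball at the other. Origin on the hinge axis (its y), 105 mm above the bench; lowered, it is level and runs along its -x, ball centre 250 mm from the hinge, coupler 202-295 mm, its top 41 mm above the hinge. Lifts by up to 0.6 rad (about 5 N at the coupler); unheld it falls back
- latch (a joint): latch pull, m: 0 latched (bolt under the ball), 0.016 fully out. A spring pulls it in: 5 N at 0, 11.4 N fully out. The tongue can be lifted only while it is out by about 0.009 or more. It rides on the tongue and pulls out along the tongue's +y, so one grip can pull it and, still pulled, lift the tongue. Once raised it may spring in
- latch_grip (a point): middle of the latch's round steel handle, 16 mm diameter, sticking out of the coupler's +y side along the tongue's y; bare from 21 mm inward of this point (guide boss) to 19 mm outward (end flange, 30 mm diameter, 6 mm thick). At the start 80 mm above the bench, 65 mm to the side of the ball centre. It may turn between the fingers as the tongue tilts
- mouth (a point): centre of the open underside (mouth rim) of the coupler, 250 mm from the hinge; at the start 74 mm above the bench, below the ball's top, when lifted off it rises above ball_top
- ball_top (a point): top of the fixed 50 mm hitch ball that the coupler sits on, 130 mm above the bench
- spanner: loose steel spanner lying on the bench, to be left alone
- screwdriver: loose screwdriver lying on the bench, to be left alone
- socket: loose steel socket standing on the bench, 30 mm diameter, 45 mm high, to be left alone
There are look-alikes about, which are no part of the job. What is shaped like the wide_sleeve but blue or red is not meant. What is shaped like the part that bears shank_seat but turquoise is not meant.

How it is judged:
By the outcome, as a careful person would: the job done as asked, in the order asked, and still so for the second after the job is handed in, while the arm keeps its last pose, push and grip.
It also fails if it takes over 58 s, if anything falls off the work surface, if the arm or the gripper's body presses on something with over 40 N, if the wrist force passes 120 N, or if a joint passes its speed limit or range.

ROBOT

A 7-joint arm with a two-finger parallel gripper is mounted at the origin on the work surface. World frame = base frame: x ahead of the robot, y to its left, z up, the work surface at z = 0. Lengths are in mm, angles in rad, forces in N, time in s.
With the tool pointing down it reaches from about 375 to 925 mm from the base axis. Payload 3.1 kg.
Tool frame: the origin (TCP) lies between the finger pads; the fingertips stand r.tip_reach ahead of it and the grasp point (between the pads) lies 11 mm behind it (r.tip_reach is the distance from the TCP to the fingertips, in mm); z points along the fingers, y is the line along which they close (so a half turn about z gives the same grasp; the last joint's range is limited). The gripper opens to 85 mm and grips with 20 to 120 N. Pads are 22 mm wide; open, the fingers measure 114 mm over their backs; the gripper's body (76 mm by 85 mm) begins 54 mm behind the grasp point. The pads swing forward as they close: fully open they stand 13 mm farther back than shut.
Start: joints at [1.035, 0.383, 0.044, 1.598, -0.018, 1.161, -0.05], TCP at [275.585, -588.69, 239.269] pointing down, gripper open.
Joint ranges: [-2.61, 2.61], [-0.41, 2.15], [-1.48, 1.57], [0, 2.5], [-1.57, 4.71], [0.05, 1.97], [-2.85, 2.85]. Speed limits (rad/s): [2.79, 2.79, 3.14, 3.14, 3.14, 3.14, 3.14].

INTERFACE

Orientations are given as a unit quaternion [x, y, z, w].
In Python, from station import readout, grab_frame, camera_params, r, search_frame gives the robot as it stands.
- The arm moves only by the tool servo_tool, never from a script. Its arguments are lists of equal length, an entry for each row: "xyz": the shift along the tool's x, y, z in cm, a list of three; "roll": the turn about the tool's z in degrees. In form: {"xyz": [[x, y, z], ...], "roll": [roll, ...]}. A call has 1 to 12 rows; each row shifts and turns the commanded pose from where the row before left it, along the tool's axes as they then stand; what a row does not reach is not made up. A row lasts 1/8 s, in which the tool goes at most 62.5 mm and 10.7 degrees, less where a joint would pass 70% of its speed; a pose out of reach is approached as far as the arm can. A call with a gripper value outside its range is refused whole. "gripper" is the opening, from 0 (shut) to 1 (fully open), set as the call begins (left out, the last holds). The fingers move at their own pace and stop on an object; the grip force is fixed at half the most. Time passes only in rows, so rows that do not move let the fingers close. It gives the time, the measured TCP pose, the force, the opening and the grip force at its end, in the units of the state.
- readout.read_state(): the state, without advancing time (a new reading comes with each control period).
- grab_frame(name): name is "scene" or "top" or "wrist"; returns (picture, depth): 400x640x3 uint8, red, green, blue; 400x640 float32, mm along the optical axis (not along the pixel's ray), 0 where there is no reading.
- camera_params(name): a dict with "mtx" (3x3 intrinsics, pixels), "rvec" (rotation vector, rad) and "tvec" (3), from world to camera coordinates, as OpenCV has them; the wrist camera has in their place "T_tool_cam" (4x4, takes a point from camera to tool coordinates, whose origin is the TCP and whose axes are the flange's). Camera axes: x right, y down, z forward; pixel columns grow to the right and rows downward; lengths in mm; the calibration is good to about 2 mm. A picture is of the moment at which its call begins: read the wrist's pose just before it. camera_params takes no time and is no camera call.
- r.finish_job(): hands the job in; it is judged then, once.
Trained networks look in the newest picture that a camera, given by its name, has taken for a name from the list of things; names that differ only in an ending like _2 or _b are one class to them, and where a whole thing is asked for, a point or a joint stands for the part that bears it (a point fixed in the world has none). Each returns a list of dicts, best first, with "conf" (0 to 1); they miss things now and then, are a little off and sometimes report something else, mostly with a low value. They report only what shows in the picture. A call takes as long as a camera call. They do not tell look-alikes from the thing itself.
- search_frame(camera, target): "extent" ([left, top, right, bottom] in pixels, round what is visible of it).
The state is a dict: "clock": time; "joint_pos": joint angles; "qvel": joint speeds; "effort": joint torques, N m; "position": TCP position; "tool_rot": TCP orientation; "wrist_force": force on the tool from outside, world axes, zero at the start; "moment": the same for the moment, N m; "opening": finger opening in mm; "grasp_force": force on a finger pad.
Only numpy, scipy, OpenCV 4.12 (cv2) and the standard library are available. Lean on these libraries where they do the work, as an engineer would, in place of code of your own. Each camera call takes 0.05 s, during which the arm holds its last target. There are 200 camera calls.

## Working session

There is one attempt and no reset: what is moved stays moved. The work goes in short steps, Python scripts to look and compute and a tool call to move; the robot and the scene stay as the last step left them, time stands still between calls to the robot, and variables do not carry over. Pictures are saved under pics/ and viewed, at most 10 in all, crops included, and the job is handed in when it is done.

Besides the shell and the picture viewer there is one more tool, called by a JSON object that holds its "name" and its "arguments". servo_tool: Moves the arm, as the interface text tells. Its arguments: {"type":"object","properties":{"xyz":{"type":"array"},"roll":{"type":"array"},"gripper":{"type":"number"}},"required":["xyz","roll"]}

```bash
mkdir -p pics; ls; cat > h.py <<'E'
import numpy as np, cv2
from scipy.spatial.transform import Rotation as R
from station import readout, grab_frame, camera_params, r, search_frame
def world(cam, depth, st=None):
    p=camera_params(cam); K=np.array(p["mtx"]); h,w=depth.shape
    u,v=np.meshgrid(np.arange(w),np.arange(h))
    P=np.stack([(u-K[0,2])/K[0,0]*depth,(v-K[1,2])/K[1,1]*depth,depth],-1)
    if "rvec" in p:
        M=cv2.Rodrigues(np.array(p["rvec"],float))[0]; W=(P-np.array(p["tvec"]).ravel())@M
    else:
        T=np.array(p["T_tool_cam"]); t=P@T[:3,:3].T+T[:3,3]
        W=t@R.from_quat(st["tool_rot"]).as_matrix().T+np.array(st["position"])
    W[depth<=0]=np.nan
    return W
E
python3 - <<'E'
from h import *
st=readout.read_state(); print(st, r.tip_reach)
for c in ("top","scene"):
    im,d=grab_frame(c); cv2.imwrite(f"pics/{c}0.png",im[:,:,::-1]); W=world(c,d); np.save(f"{c}0.npy",W)
    for t in ("wide_sleeve","narrow_sleeve","shank_seat","tray","tongue","latch_grip","latch","mouth","socket"):
        try:
            for o in search_frame(c,t)[:4]:
                l,tp,rr,b=[int(x) for x in o["extent"]]; cx,cy=(l+rr)//2,(tp+b)//2
                print(c,t,round(o["conf"],2),[l,tp,rr,b],np.nanmedian(W[tp:b+1,l:rr+1].reshape(-1,3),0).round(), W[cy,cx].round())
        except Exception as e: print(c,t,e)
E
```

```text
pics
{'clock': 0.0, 'joint_pos': array([ 1.0352104 ,  0.38385838,  0.04383273,  1.59957475, -0.01792653,
        1.16121416, -0.04992723]), 'qvel': array([ 0.00167604,  0.00068628, -0.00136405,  0.00116583,  0.00088034,
        0.00272962,  0.00223607]), 'effort': array([ 1.84440273e-04, -4.33460784e+01,  1.02428645e+00, -2.49513084e+01,
        1.05419668e-02,  1.14410010e-02, -8.32086954e-06]), 'position': array([ 275.16764001, -587.85845783,  237.87165983]), 'tool_rot': array([ 9.76132899e-01,  2.17169960e-01, -3.46949736e-04, -1.28509285e-03]), 'wrist_force': array([ 0.13255627,  0.27153046, -0.06128212]), 'moment': array([0.09331444, 0.00076533, 0.00045051]), 'grasp_force': 0.0, 'opening': 85.19190821948105} 8.0
top wide_sleeve 0.36 [264, 242, 273, 248] [475. 132.   3.] [475. 135.  -3.]
top narrow_sleeve 0.44 [179, 250, 195, 262] [437. 404.   3.] [437. 398.  48.]
top shank_seat 0.62 [254, 197, 277, 218] [600. 139.  27.] [599. 138.  72.]
top shank_seat 0.54 [285, 179, 310, 202] [660.  30.  24.] [658.  31.  70.]
top tray 0.7 [195, 193, 228, 231] [591. 335.   4.] [591. 338.   2.]
t
[... 685 characters left out ...]
7.  31.]
scene shank_seat 0.83 [332, 218, 362, 256] [678.  25.  10.] [688.  25.  57.]
scene shank_seat 0.69 [376, 200, 402, 239] [611. 141.  17.] [619. 138.  66.]
scene tray 0.65 [436, 207, 474, 249] [581. 340.   5.] [583. 339.   8.]
scene tongue 0.93 [240, 149, 301, 243] [ 556. -204.   40.] [ 546. -217.   38.]
scene latch_grip 0.58 [286, 173, 300, 180] [ 497. -158.   83.] [ 498. -152.   84.]
scene latch_grip 0.31 [433, 205, 470, 248] [577. 330.   5.] [572. 330.   3.]
scene latch 0.42 [289, 174, 302, 179] [ 498. -146.   84.] [ 497. -147.   83.]
scene mouth 0.89 [242, 150, 300, 239] [ 553. -204.   40.] [ 537. -216.   39.]
scene socket 0.4 [465, 183, 482, 198] [437. 406.   4.] [453. 400.  42.]
```

```bash
python3 - <<'E'
import cv2
a=cv2.imread("pics/top0.png")[140:290,170:400]; b=cv2.imread("pics/scene0.png")[130:270,230:490]
cv2.imwrite("pics/a.png",cv2.resize(a,None,fx=3.4,fy=3.4,interpolation=3))
cv2.imwrite("pics/b.png",cv2.resize(b,None,fx=3,fy=3,interpolation=3))
E
```

```text
(no output)
```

View pics/a.png

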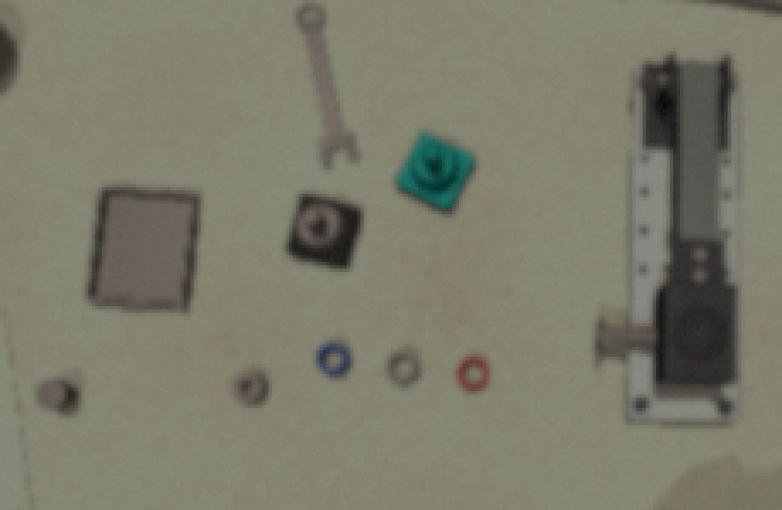

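View pics/b.png

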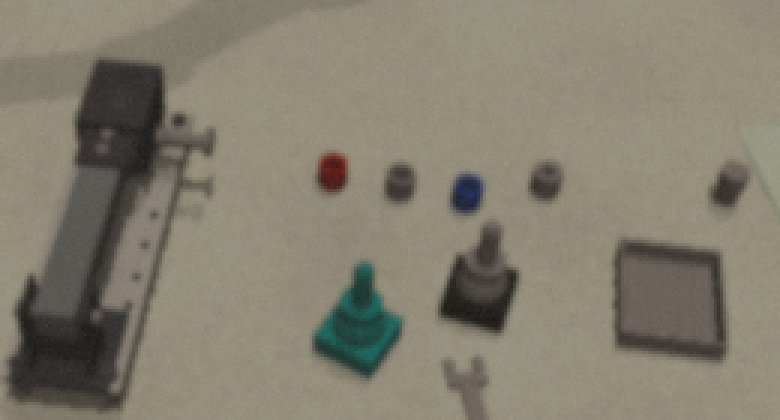

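Top crop: thin-walled grey sleeve at about (403,367), thick-walled grey at (251,386), real black block at (325,230), tray at (145,250). The latch handle at (625,338) sticks out towards +y. Next I refine these positions.

```bash
python3 - <<'E'
from h import *
for c in ("top","scene"):
    W=np.load(f"{c}0.npy").reshape(-1,3)
    def sel(n,x0,x1,y0,y1,z0,z1):
        q=W[(W[:,0]>x0)&(W[:,0]<x1)&(W[:,1]>y0)&(W[:,1]<y1)&(W[:,2]>z0)&(W[:,2]<z1)]
        if len(q): print(c,n,len(q),q.mean(0).round(1),q.min(0).round(),q.max(0).round())
    sel("wideS",435,520,40,90,20,45); sel("narrow",420,500,190,250,20,45)
    sel("shanktop",560,650,100,180,95,130); sel("shoulder",560,650,100,180,55,85)
    sel("tray",500,680,260,420,12,40)
    sel("handle",460,540,-168,-100,70,110); sel("coupler",430,560,-260,-170,130,170)
    sel("bar",580,700,-260,-150,80,170)
E
```

```text
top wideS 37 [463.1  61.8  30.2] [450.  48.  24.] [477.  76.  35.]
top narrow 58 [443.7 216.7  29.4] [430. 202.  21.] [457. 233.  34.]
top shanktop 31 [603.4 144.4 111.1] [595. 136. 101.] [614. 154. 117.]
top shoulder 78 [601.6 142.1  65.5] [586. 125.  56.] [625. 164.  84.]
top tray 226 [588.  333.8  22.8] [526. 277.  12.] [649. 384.  30.]
top handle 63 [ 492.5 -147.5   87.4] [ 481. -168.   76.] [ 507. -131.   98.]
top coupler 662 [ 493.3 -219.5  139.5] [ 447. -255.  130.] [ 558. -186.  150.]
top bar 500 [ 639.7 -223.7  120.4] [ 582. -247.   90.] [ 699. -203.  130.]
scene wideS 63 [467.6  63.   26.9] [449.  49.  20.] [483.  78.  32.]
scene narrow 76 [448.4 216.   28.1] [432. 200.  20.] [466. 232.  34.]
scene shanktop 53 [610.5 144.  108.9] [601. 136.  95.] [617. 154. 118.]
scene shoulder 134 [613.2 144.1  66.8] [589. 126.  55.] [628. 164.  85.]
scene tray 417 [593.6 333.   20.8] [525. 277.  12.] [653. 384.  32.]
scene handle 81 [ 499.  -146.    85.2] [ 479. -168.   70.] [ 512. -130.   97.]
scene coupler 558 [ 501.4 -219.4  139.6] [ 447. -255.  130.] [ 555. -186.  150.]
scene bar 596 [ 639.4 -221.8  120.3] [ 580. -249.   88.] [ 700. -200.  132.]
```

```bash
cat >> h.py <<'E'
def yaw():
    x=R.from_quat(readout.read_state()["tool_rot"]).as_matrix()[:,0]; return np.degrees(np.arctan2(x[1],x[0]))
def plan(tgt, yawt=None, n=12, start=None):
    """tool-axis rows from the present pose (tool down) to tgt (mm) and tool-x heading yawt (deg)"""
    st=readout.read_state(); M=R.from_quat(st["tool_rot"]).as_matrix()
    p=np.array(st["position"]) if start is None else np.array(start,float)
    dy=0 if yawt is None else -((yawt-yaw()+180)%360-180)
    d=(np.array(tgt)-p)/n; rows=[]
    for i in range(n):
        rows.append((M.T@d/10).round(2).tolist()); M=M@R.from_euler('z',dy/n,degrees=True).as_matrix()
    print("dist/row",np.linalg.norm(d).round(1),"roll/row",round(dy/n,2)); print(rows if dy else rows[0])
E
python3 - <<'E'
from h import *
print(camera_params("wrist"))
plan([465,62,180],90,12)
E
```

```text
{'mtx': array([[276.562382  ,   0.        , 320.57785849],
       [  0.        , 276.562382  , 197.20031775],
       [  0.        ,   0.        ,   1.        ]]), 'T_tool_cam': array([[ 4.42275344e-04, -9.63920350e-01, -2.66190463e-01,
         6.77116319e+01],
       [ 9.99999857e-01,  5.06027138e-04, -1.70909860e-04,
        -6.15029471e-01],
       [ 2.99443090e-04, -2.66190349e-01,  9.63920437e-01,
        -1.33788347e+02],
       [ 0.00000000e+00,  0.00000000e+00,  0.00000000e+00,
         1.00000000e+00]])}
dist/row 56.7 roll/row -5.41
[[3.73, -4.24, 0.49], [4.11, -3.87, 0.49], [4.46, -3.47, 0.49], [4.77, -3.03, 0.49], [5.03, -2.57, 0.49], [5.25, -2.08, 0.49], [5.42, -1.58, 0.49], [5.55, -1.06, 0.49], [5.62, -0.53, 0.49], [5.65, 0.0, 0.49], [5.62, 0.53, 0.49], [5.55, 1.06, 0.49]]
```

{"name": "servo_tool", "arguments": {"xyz": [[3.73,-4.24,0.3],[4.11,-3.87,0.3],[4.46,-3.47,0.3],[4.77,-3.03,0.3],[5.03,-2.57,0.3],[5.25,-2.08,0.3],[5.42,-1.58,0.5],[5.55,-1.06,0.7],[5.62,-0.53,0.7],[5.65,0,0.7],[5.62,0.53,0.7],[5.55,1.06,0.7]], "roll": [-5.4,-5.4,-5.4,-5.4,-5.4,-5.4,-5.4,-5.4,-5.4,-5.4,-5.4,-5.4], "gripper": 1}}

```text
clock: 2.5
position: [466.3, 63.4, 181.6]
tool_rot: [0.707, 0.707, 0.0, 0.001]
wrist_force: [1.0, -0.0, 0.2]
opening: 85.4
grasp_force: 0.0
```

```bash
python3 - <<'E'
from h import *
st=readout.read_state(); print(st["clock"],st["position"].round(1),yaw())
im,d=grab_frame("wrist"); cv2.imwrite("pics/w1.png",im[:,:,::-1]); W=world("wrist",d,st)
q=W.reshape(-1,3)
def sel(n,x0,x1,y0,y1,z0,z1):
    p=q[(q[:,0]>x0)&(q[:,0]<x1)&(q[:,1]>y0)&(q[:,1]<y1)&(q[:,2]>z0)&(q[:,2]<z1)]
    if len(p): print(n,len(p),p.mean(0).round(1),p.min(0).round(),p.max(0).round(), ((p.min(0)+p.max(0))/2).round(1), cv2.minEnclosingCircle(p[:,:2].astype(np.float32)))
sel("wide",430,500,35,95,24,40); sel("shanktop",560,650,100,180,112,130); sel("narrow",420,500,190,250,24,40)
E
```

```text
2.5 [466.3  63.4 181.6] 90.03065527885079
wide 381 [466.8  63.1  28.6] [451.  48.  24.] [482.  78.  31.] [466.5  63.   27.7] ((466.79388427734375, 62.65102767944336), 15.838926315307617)
shanktop 391 [605.3 145.  114.1] [598. 138. 112.] [613. 152. 116.] [605.4 144.9 114.1] ((605.6257934570312, 144.8367919921875), 8.013379096984863)
narrow 886 [446.5 215.7  28.9] [431. 200.  24.] [461. 231.  31.] [446.1 215.9  27.7] ((446.34393310546875, 215.83920288085938), 15.93901538848877)
```

View pics/w1.png

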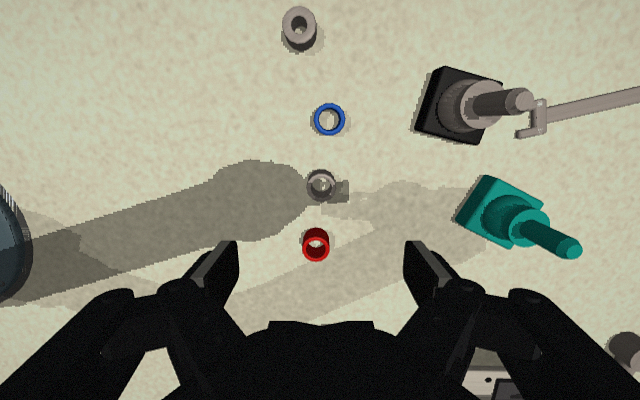

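The wrist picture shows the thin-walled grey sleeve at (320,186) directly below, the thick one at (300,28), and the black block with the grey shank at (480,100). Descending to grasp.

{"name": "servo_tool", "arguments": {"xyz": [[0,0,4.5],[0,0,5],[0,0,4],[0,0,2.5],[0,0,1],[0,0,0],[0,0,0]], "roll": [0,0,0,0,0,0,0]}}

```text
clock: 3.42
position: [466.9, 62.0, 12.5]
tool_rot: [0.708, 0.706, 0.001, 0.001]
wrist_force: [0.3, -0.7, -0.7]
opening: 85.3
grasp_force: 0.0
```

{"name": "servo_tool", "arguments": {"xyz": [[0,0,0],[0,0,0],[0,0,0],[0,0,0],[0,0,0],[0,0,0],[0,0,0],[0,0,0]], "roll": [0,0,0,0,0,0,0,0], "gripper": 0.2}}

```text
clock: 4.42
position: [466.0, 61.9, 12.0]
tool_rot: [0.708, 0.706, -0.0, 0.0]
wrist_force: [-1.7, -0.4, 5.8]
opening: 31.1
grasp_force: 58.8
```

{"name": "servo_tool", "arguments": {"xyz": [[0,0,-4],[0,0,-6],[0,0,-5],[2.1,3.5,0],[2.1,3.5,0],[2,3.5,0],[2,3.5,0],[0,0,0],[0,0,0],[0,0,0]], "roll": [0,0,0,0,0,0,0,0,0,0]}}

```text
clock: 5.68
position: [604.6, 142.5, 160.9]
tool_rot: [0.708, 0.706, -0.001, -0.0]
wrist_force: [0.4, -0.2, -2.1]
opening: 30.6
grasp_force: 59.7
```

```bash
python3 - <<'E'
from h import *
st=readout.read_state(); print(st["clock"],st["position"].round(1),yaw(),st["opening"])
im,d=grab_frame("wrist"); cv2.imwrite("pics/w2.png",im[:,:,::-1]); W=world("wrist",d,st)
p=W.reshape(-1,3)-st["position"]
for z0,z1 in ((-60,-20),(-20,20),(20,60)):
  s=p[(abs(p[:,0])<14)&(abs(p[:,1])<30)&(p[:,2]>z0)&(p[:,2]<z1)]
  if len(s): print(z0,len(s),s.mean(0).round(1),s.min(0).round(1),s.max(0).round(1))
np.save("w2.npy",W)
E
```

```text
5.675 [604.6 142.5 160.9] 89.85314983314503 30.606138430623172
-60 387 [  2.2   7.5 -50.3] [ -7.1  -0.7 -59.8] [ 11.1  12.1 -45.1]
-20 3713 [-0.1  2.2  8.8] [-14.  -14.6 -12.8] [14.  17.  18.6]
20 27 [ 2.5 17.5 58.7] [-14.   16.8  55.2] [14.  18.4 60. ]
```

View pics/w2.png

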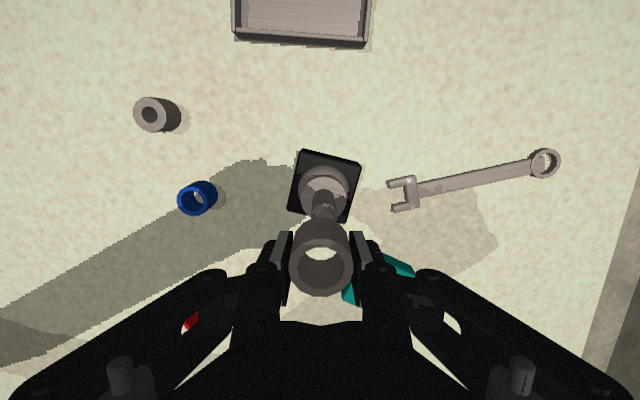

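The sleeve is held upright in the fingers at (320,265), with the shank just below it at (322,205). Next I measure its offset from the TCP.

```bash
python3 - <<'E'
from h import *
st=readout.read_state(); W=np.load("w2.npy").reshape(-1,3)
p=W-st["position"]
s=p[(np.hypot(p[:,0],p[:,1]-1)<17.5)&(p[:,2]>14)&(p[:,2]<22)]
from scipy.optimize import least_squares
print(len(s),np.percentile(s[:,2],[5,50,95]),cv2.minEnclosingCircle(s[:,:2].astype(np.float32)))
q=W[(np.hypot(W[:,0]-605.5,W[:,1]-145)<14)&(W[:,2]>90)&(W[:,2]<120)]; print("shank",len(q),q.min(0),q.max(0)) if len(q) else 0
E
```

```text
1909 [14.64063535 16.47457433 17.92660398] ((-0.006876293104141951, 0.9853185415267944), 17.469358444213867)
shank 477 [597.18956891 141.85403603  90.08848217] [615.66392691 154.7412408  115.80415761]
```

{"name": "servo_tool", "arguments": {"xyz": [[0.15,0.1,1.5],[0,0,1.5],[0,0,0],[0,0,0]], "roll": [0,0,0,0]}}

```text
clock: 6.22
position: [606.6, 145.1, 130.9]
tool_rot: [0.708, 0.706, -0.0, -0.0]
wrist_force: [0.6, -0.3, -0.5]
opening: 30.9
grasp_force: 59.7
```

{"name": "servo_tool", "arguments": {"xyz": [[-0.08,-0.06,0],[0,0,0.7],[0,0,0.7],[0,0,0],[0,0,0]], "roll": [0,0,0,0,0]}}

```text
clock: 6.85
position: [606.1, 144.3, 117.1]
tool_rot: [0.708, 0.706, -0.0, -0.0]
wrist_force: [-0.2, 0.1, -0.5]
opening: 30.7
grasp_force: 59.7
```

{"name": "servo_tool", "arguments": {"xyz": [[0,0,0.8],[0,0,0.8],[0,0,0.8],[0,0,0.8],[0,0,0.4],[0,0,0]], "roll": [0,0,0,0,0,0]}}

```text
clock: 7.6
position: [605.9, 144.2, 80.8]
tool_rot: [0.708, 0.706, -0.0, -0.0]
wrist_force: [0.2, -0.1, -0.7]
opening: 30.6
grasp_force: 59.7
```

{"name": "servo_tool", "arguments": {"xyz": [[0,0,0.15],[0,0,0.15],[0,0,0]], "roll": [0,0,0]}}

```text
clock: 7.98
position: [606.2, 144.2, 78.3]
tool_rot: [0.708, 0.706, 0.0, 0.0]
wrist_force: [-1.0, 0.5, -1.3]
opening: 30.8
grasp_force: 59.7
```

{"name": "servo_tool", "arguments": {"xyz": [[0,0,0.1],[0,0,0]], "roll": [0,0]}}

```text
clock: 8.22
position: [606.1, 144.3, 77.2]
tool_rot: [0.708, 0.706, -0.0, -0.0]
wrist_force: [-0.6, 0.2, -1.1]
opening: 30.6
grasp_force: 59.7
```

{"name": "servo_tool", "arguments": {"xyz": [[0,0,0],[0,0,0],[0,0,0],[0,0,0],[0,0,-2],[0,0,-5],[0,0,-5],[0,0,0]], "roll": [0,0,0,0,0,0,0,0], "gripper": 1}}

```text
clock: 9.22
position: [610.2, 146.4, 204.9]
tool_rot: [0.708, 0.706, 0.006, 0.003]
wrist_force: [-0.3, -0.3, -0.7]
opening: 85.9
grasp_force: 0.0
```

```bash
python3 - <<'E'
from h import *
st=readout.read_state(); print(st["clock"],st["position"].round(1))
im,d=grab_frame("wrist"); cv2.imwrite("pics/w3.png",im[:,:,::-1]); W=world("wrist",d,st).reshape(-1,3)
rr=np.hypot(W[:,0]-605.9,W[:,1]-145.1)
s=W[(rr>10.5)&(rr<16)&(W[:,2]>70)&(W[:,2]<130)]; print("sleeve",len(s),np.percentile(s[:,2],[5,50,90,98]))
s=W[(rr<6)&(W[:,2]>70)]; print("shank top",np.percentile(s[:,2],[50,95]))
q=W[(abs(W[:,0]-446)<30)&(abs(W[:,1]-216)<30)&(W[:,2]>24)&(W[:,2]<40)]; print("narrow",cv2.minEnclosingCircle(q[:,:2].astype(np.float32)))
t=W[(abs(W[:,0]-590)<80)&(abs(W[:,1]-333)<75)&(W[:,2]>14)&(W[:,2]<40)]; print("tray",t.min(0),t.max(0))
plan([446.2,215.9,150],90,4)
E
```

```text
9.225 [610.2 146.4 204.9]
sleeve 530 [74.87017501 93.60996267 94.7162146  95.20317928]
shank top [114.26711202 115.2525456 ]
narrow ((446.6841735839844, 216.21629333496094), 15.98410415649414)
tray [526.94538529 277.1618789   14.02052686] [649.248267   333.47193619  26.59824614]
dist/row 46.1 roll/row -0.03
[[1.75, -4.07, 1.27], [1.76, -4.07, 1.27], [1.76, -4.06, 1.27], [1.76, -4.06, 1.27]]
```

The wide sleeve is seated: its top is at 95 mm. Now the narrow one.

{"name": "servo_tool", "arguments": {"xyz": [[1.8,-4,0],[1.8,-4,0],[1.8,-4,0],[1.7,-3.9,4],[0,0,5],[0,0,4.5],[0,0,3],[0,0,1.5],[0,0,0.5],[0,0,0],[0,0,0]], "roll": [0,0,0,0,0,0,0,0,0,0,0]}}

```text
clock: 10.65
position: [448.4, 216.2, 13.5]
tool_rot: [0.708, 0.706, 0.001, 0.001]
wrist_force: [-0.4, -0.4, 0.1]
opening: 85.6
grasp_force: 0.0
```

{"name": "servo_tool", "arguments": {"xyz": [[0,0,0],[0,0,0],[0,0,0],[0,0,0],[0,0,0],[0,0,0],[0,0,0],[0,0,0],[0,0,-3],[0,0,-5],[1.5,2,-2],[2,2,0]], "roll": [0,0,0,0,0,0,0,0,0,0,0,0], "gripper": 0.2}}

```text
clock: 12.15
position: [489.4, 250.7, 114.2]
tool_rot: [0.708, 0.706, 0.002, 0.001]
wrist_force: [-0.4, 0.7, -1.4]
opening: 30.4
grasp_force: 59.7
```

{"name": "servo_tool", "arguments": {"xyz": [[4,5,0],[4,5,0],[0,0,3],[0,0,3.5],[0,0,2],[0,0,0.7],[0,0,0],[0,0,0]], "roll": [0,0,0,0,0,0,0,0]}}

```text
clock: 13.15
position: [586.2, 329.2, 22.0]
tool_rot: [0.708, 0.706, 0.001, 0.0]
wrist_force: [-1.0, 0.8, -1.4]
opening: 30.3
grasp_force: 59.8
```

{"name": "servo_tool", "arguments": {"xyz": [[0,0,0.4],[0,0,0]], "roll": [0,0]}}

```text
clock: 13.4
position: [585.8, 328.8, 17.0]
tool_rot: [0.708, 0.706, 0.001, 0.0]
wrist_force: [0.7, 1.0, 0.1]
opening: 30.9
grasp_force: 60.0
```

{"name": "servo_tool", "arguments": {"xyz": [[0,0,0],[0,0,0],[0,0,0],[0,0,-2],[0,0,-5],[0,0,-6],[0,0,-6],[0,0,0]], "roll": [0,0,0,0,0,0,0,0], "gripper": 0.6}}

```text
clock: 14.4
position: [588.6, 332.2, 215.9]
tool_rot: [0.708, 0.707, 0.008, 0.002]
wrist_force: [-0.8, 1.1, -0.1]
opening: 51.1
grasp_force: 0.0
```

```bash
python3 - <<'E'
from h import *
W=np.load("top0.npy").reshape(-1,3); V=np.load("scene0.npy").reshape(-1,3)
st=readout.read_state(); print(st["clock"],st["position"].round(1))
im,d=grab_frame("top"); T=world("top",d)
P=T.reshape(-1,3); q=P[(abs(P[:,0]-588)<45)&(abs(P[:,1]-331)<38)&(P[:,2]>25)&(P[:,2]<50)]; print("in tray",len(q),q.mean(0) if len(q) else 0)
# tongue heading from the coupler/bar top points
A=np.vstack([W,V]); b=A[(A[:,0]>580)&(A[:,0]<700)&(abs(A[:,1]+223)<32)&(A[:,2]>112)&(A[:,2]<140)]
print(cv2.fitLine(b[:,:2].astype(np.float32),cv2.DIST_HUBER,0,.01,.01).ravel())
plan([495,-140,220],90,12)
E
```

```text
14.4 [588.6 332.2 215.9]
in tray 60 [582.65357477 328.43639161  32.74246067]
[ 9.9950033e-01 -3.1608924e-02  6.3953345e+02 -2.2445093e+02]
dist/row 40.0 roll/row -0.01
[[-3.92, -0.76, -0.09], [-3.92, -0.76, -0.09], [-3.92, -0.76, -0.09], [-3.92, -0.76, -0.09], [-3.92, -0.76, -0.09], [-3.92, -0.76, -0.09], [-3.92, -0.76, -0.09], [-3.92, -0.76, -0.09], [-3.92, -0.76, -0.09], [-3.92, -0.76, -0.09], [-3.92, -0.76, -0.09], [-3.92, -0.77, -0.09]]
```

{"name": "servo_tool", "arguments": {"xyz": [[-3.9,-0.8,0],[-3.9,-0.8,0],[-3.9,-0.8,0],[-3.9,-0.8,0],[-3.9,-0.8,0],[-3.9,-0.8,0],[-3.9,-0.8,0],[-3.9,-0.8,0],[-3.9,-0.7,0],[-3.9,-0.7,0],[-3.9,-0.7,0],[-3.6,-0.7,0]], "roll": [0,0,0,0,0,0,0,0,0,0,0,0], "gripper": 0.7}}

```text
clock: 15.95
position: [490.4, -137.6, 205.1]
tool_rot: [0.708, 0.706, -0.001, -0.001]
wrist_force: [-0.3, 0.5, -0.2]
opening: 59.9
grasp_force: 0.0
```

{"name": "servo_tool", "arguments": {"xyz": [[0,0,0],[0,0,0]], "roll": [0,0]}}

```text
clock: 16.2
position: [491.5, -135.5, 205.5]
tool_rot: [0.708, 0.706, -0.0, -0.001]
wrist_force: [0.9, 0.4, 0.5]
opening: 59.8
grasp_force: 0.0
```

```bash
python3 - <<'E'
from h import *
st=readout.read_state(); print(st["clock"],st["position"].round(1),yaw())
im,d=grab_frame("wrist"); cv2.imwrite("pics/w4.png",im[:,:,::-1]); W=world("wrist",d,st); np.save("w4.npy",W); W=W.reshape(-1,3)
h=W[(W[:,0]>460)&(W[:,0]<530)&(W[:,1]>-190)&(W[:,1]<-105)&(W[:,2]>60)&(W[:,2]<115)]
for y in range(-190,-105,5):
    s=h[(h[:,1]>=y)&(h[:,1]<y+5)]
    if len(s)>3: print(y,len(s),s.min(0).round(),s.max(0).round(),np.median(s,0).round())
E
```

```text
16.2 [ 491.5 -135.5  205.5] 89.90032021248628
-190 1290 [ 460. -189.   74.] [ 530. -185.  115.] [ 496. -187.   98.]
-185 88 [ 485. -185.   80.] [ 504. -180.   90.] [ 494. -182.   88.]
-180 114 [ 485. -180.   77.] [ 504. -175.   90.] [ 494. -177.   86.]
-175 77 [ 487. -175.   81.] [ 502. -170.   89.] [ 494. -172.   86.]
-170 76 [ 487. -170.   80.] [ 502. -165.   88.] [ 494. -167.   86.]
-165 76 [ 487. -165.   79.] [ 503. -160.   89.] [ 495. -163.   86.]
-160 77 [ 488. -160.   81.] [ 503. -155.   88.] [ 495. -158.   86.]
-155 78 [ 488. -155.   80.] [ 503. -150.   88.] [ 495. -152.   86.]
-150 76 [ 488. -150.   81.] [ 503. -145.   88.] [ 495. -147.   86.]
-145 78 [ 488. -145.   82.] [ 502. -140.   89.] [ 495. -143.   86.]
-140 82 [ 481. -140.   83.] [ 510. -135.   95.] [ 496. -136.   91.]
-135 296 [ 481. -135.   64.] [ 510. -131.   95.] [ 495. -132.   86.]
```

View pics/w4.png

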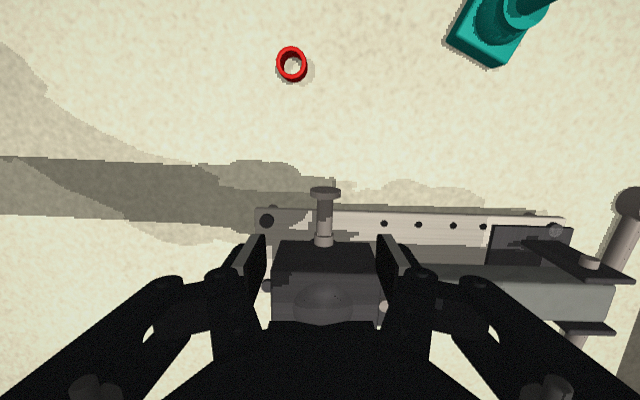

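The handle is at (325,210) with the flange at (325,190), beside the coupler at (320,280). Because the coupler top is close, I check the gripper body's extent before descending.

```bash
python3 - <<'E'
from h import *
st=readout.read_state(); W=np.load("w4.npy"); M=R.from_quat(st["tool_rot"]).as_matrix()
t=(W-st["position"])@M
for row in (330,345,360,380,395): print(row,t[row,320].round(),t[row,290].round(),t[row,350].round())
p=t.reshape(-1,3); w=W.reshape(-1,3)
for z in range(-110,30,10):
    s=p[(p[:,2]>=z)&(p[:,2]<z+10)&(w[:,2]>170)]
    if len(s)>5: print(z,len(s),"x",s[:,0].min().round(),s[:,0].max().round(),"y",s[:,1].min().round(),s[:,1].max().round(), "mid", [s[abs(s[:,1])<30][:,0].max().round() if (abs(s[:,1])<30).any() else None])
c=w[(w[:,0]>440)&(w[:,0]<560)&(w[:,2]>125)&(w[:,2]<155)]; print("coupler", c.min(0),c.max(0))
E
```

```text
330 [ 10.  -1. -68.] [ 10.  -9. -68.] [ 10.   8. -68.]
345 [ 11.  -1. -74.] [ 10.  -9. -73.] [ 11.   7. -74.]
360 [  9.  -1. -77.] [ 10.  -8. -78.] [ 11.   7. -79.]
380 [ 11.  -1. -85.] [ 11.  -7. -84.] [ 11.   6. -85.]
395 [ 11.  -1. -88.] [ 13.  -7. -89.] [ 11.   6. -88.]
-100 3254 x 13.0 21.0 y -66.0 63.0 mid [np.float64(21.0)]
-90 15044 x 1.0 21.0 y -69.0 68.0 mid [np.float64(21.0)]
-80 12675 x -12.0 19.0 y -68.0 66.0 mid [np.float64(19.0)]
-70 7904 x -13.0 18.0 y -66.0 65.0 mid [np.float64(18.0)]
-60 6336 x -13.0 18.0 y -65.0 64.0 mid [np.float64(18.0)]
-50 4048 x -13.0 14.0 y -63.0 62.0 mid [np.float64(13.0)]
-40 974 x -7.0 14.0 y -53.0 53.0 mid [np.float64(12.0)]
-30 1025 x -12.0 12.0 y -44.0 43.0 mid [np.float64(11.0)]
-20 889 x -12.0 12.0 y -44.0 43.0 mid [np.float64(11.0)]
-10 654 x -11.0 12.0 y -44.0 43.0 mid [np.float64(11.0)]
0 129 x -11.0 11.0 y -36.0 36.0 mid [np.float64(11.0)]
coupler [ 447.81619516 -247.94128597  125.01151041] [ 549.60542406 -184.99559853  146.13261704]
```

{"name": "servo_tool", "arguments": {"xyz": [[-1,0.2,0],[-0.95,0.15,2],[0,0,4],[0,0,3.7],[0,0,2.5],[0,0,1],[0,0,0],[0,0,0]], "roll": [0.8,0.9,0,0,0,0,0,0]}}

```text
clock: 17.25
position: [496.8, -156.1, 75.5]
tool_rot: [0.718, 0.696, 0.001, 0.001]
wrist_force: [0.6, -0.6, 0.4]
opening: 59.8
grasp_force: 0.0
```

{"name": "servo_tool", "arguments": {"xyz": [[0,0,0],[0,0,0],[0,0,0],[0,0,0],[0,0,0],[0,0,0],[0,0,0],[0,0,0]], "roll": [0,0,0,0,0,0,0,0], "gripper": 0}}

```text
clock: 18.25
position: [495.1, -156.0, 75.0]
tool_rot: [0.718, 0.696, -0.001, -0.0]
wrist_force: [-1.8, 0.5, 4.6]
opening: 14.0
grasp_force: 58.4
```

{"name": "servo_tool", "arguments": {"xyz": [[0.4,0,0],[0.5,0,0],[0.5,0,0],[0,0,0],[0,0,0]], "roll": [0,0,0,0,0]}}

```text
clock: 18.88
position: [495.5, -147.6, 75.0]
tool_rot: [0.719, 0.695, -0.003, 0.002]
wrist_force: [-3.0, -7.7, 3.7]
opening: 13.7
grasp_force: 58.4
```

{"name": "servo_tool", "arguments": {"xyz": [[0.4,0,0],[0.4,0,0],[0,0,0],[0,0,0],[0,0,0]], "roll": [0,0,0,0,0]}}

```text
clock: 19.5
position: [495.7, -141.3, 75.0]
tool_rot: [0.72, 0.694, -0.003, 0.003]
wrist_force: [-1.3, -10.5, 3.5]
opening: 13.9
grasp_force: 58.4
```

{"name": "servo_tool", "arguments": {"xyz": [[0,-0.08,-1.25],[0,-0.04,-1.25],[0,0,0],[0,0,0]], "roll": [0,0,0,0]}}

```text
clock: 20.0
position: [494.4, -141.0, 98.9]
tool_rot: [0.72, 0.694, -0.003, 0.003]
wrist_force: [0.7, -11.9, -5.0]
opening: 13.6
grasp_force: 58.7
```

Lifting freely at 5 N. Continuing up the arc.

{"name": "servo_tool", "arguments": {"xyz": [[0,0.04,-1.25],[0,0.08,-1.25],[0,0.16,-1.25],[0,0.22,-1.25],[0,0.3,-1.5],[0,0,0],[0,0,0],[0,0,0]], "roll": [0,0,0,0,0,0,0,0]}}

```text
clock: 21.0
position: [501.7, -141.4, 163.5]
tool_rot: [0.72, 0.694, -0.003, 0.003]
wrist_force: [-0.1, -10.2, -4.1]
opening: 13.5
grasp_force: 58.9
```

```bash
python3 - <<'E'
from h import *
st=readout.read_state(); print(st["clock"],st["position"].round(1))
im,d=grab_frame("scene"); cv2.imwrite("pics/s5.png",cv2.resize(im[110:270,220:490,::-1],None,fx=2.9,fy=2.9,interpolation=3)); V=world("scene",d).reshape(-1,3)
im,d=grab_frame("top"); T=world("top",d).reshape(-1,3)
for W in (V,T):
    rr=np.hypot(W[:,0]-606,W[:,1]-145); s=W[(rr>10.5)&(rr<16)&(W[:,2]>75)&(W[:,2]<110)]; print("sleeve",len(s),np.percentile(s[:,2],[50,95]))
    q=W[(abs(W[:,0]-588)<45)&(abs(W[:,1]-331)<38)&(W[:,2]>25)&(W[:,2]<50)]; print("tray",len(q),q.mean(0))
    c=W[(W[:,0]>580)&(W[:,0]<690)&(abs(W[:,1]+223)<15)&(W[:,2]>100)]; print("bar slope",np.polyfit(c[:,0],c[:,2],1))
E
```

```text
21.0 [ 501.7 -141.4  163.5]
sleeve 68 [90.87741978 97.85261489]
tray 94 [587.60753735 328.5358      32.62837683]
bar slope [-4.08975704e-01  4.23133887e+02]
sleeve 30 [94.59230667 99.33699551]
tray 57 [583.31154623 328.80895271  33.364657  ]
bar slope [-4.07671358e-01  4.20851269e+02]
```

View pics/s5.png

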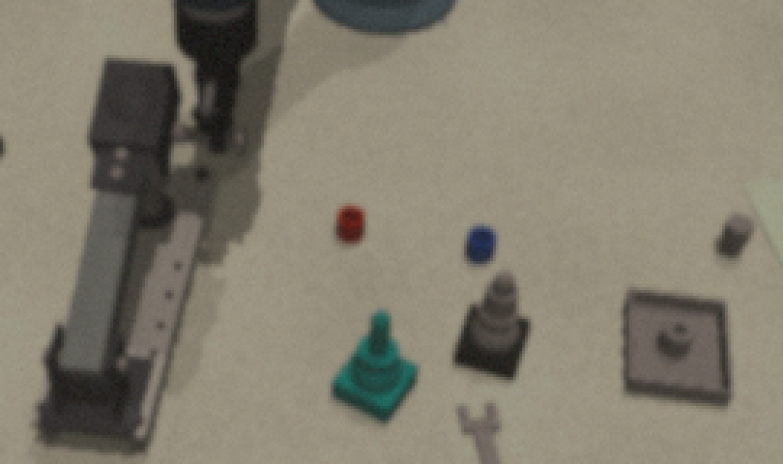

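The picture shows the coupler raised clear of the ball at (130,120) and held at the latch. The wide sleeve is on the shank at (500,310) and the narrow one is in the tray at (675,335). Handing in.

```bash
python3 -c "
from station import r
print(r.finish_job())"
```

```text
the job is handed in; nothing more can be done
None
```

The job is handed in: the wide sleeve is seated on the shoulder, the narrow one is in the tray, and the latch was pulled out and the tongue lifted to about 0.37 rad (mouth roughly 34 mm above the ball top) and still held there at about 21 s; `finish_job` returned no verdict.

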